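# Pop a spice canister out of its spring dispenser and trap it on the ramp

## Task

Press the black spring key of the canister dispenser with one fingertip so that the lying spice canister pops out of its cradle, and trap it with the other finger on the sloping ramp before it rolls off the end. Do not touch the canister until the key is pressed, treat it gently, never pinch or lift it, and leave everything else where it stands. The program finishes while still holding: key kept well down (more than two thirds of its travel) and the canister at rest on the ramp, past its cradle, leaning against the other finger.

Things in the scene. Friction and masses are not known exactly. Their poses are not given: they have to be found in the camera images.
- dispenser: Canister dispenser, fixed: wooden base plate 216 x 84 x 6 mm carrying a steel ramp, a cradle and a spring key. Origin: on the work surface, below the middle of the cradle; x points horizontally downhill along the ramp, y across it, z up. The base spans x -76 to +140 mm. The cradle is a gap in the ramp from x = -8 to +8 mm; an ejector bar rises through it when the key is pressed.
- ramp (a point): Point on the ramp's top surface, mid-lane, at dispenser x = +40, z = 33.5 mm. The ramp slopes down at 12 degrees along the dispenser's +x (surface z = 42 mm - 0.21 x), from x = +8 to its open end at x = +130 mm. Lane 72 mm wide between two side rails (outer faces at y = +-39 mm) that rise 9 mm above the ramp; a finger fits between them.
- canister: Spice canister: aluminium cylinder, dark cap, 36 mm diameter, 64 mm long, 0.10 to 0.18 kg, lying in the cradle along y. Origin at its centre, at the start dispenser x = 3, z = 58 mm. Lifted by the bar it rolls along the dispenser's +x until a finger in the lane stops it. It is out of its cradle with its centre past x = 11.5 mm: let the finger's stopping face stand at x = 32 to 100 mm.
- key (a joint): The spring key, a rocker on an axle at dispenser x = -24, z = 36 mm: 0 rad at rest (up), 0.50 rad fully pressed, springs back when released. Pressing turns its pad down and the ejector bar up. The canister pops out at 0.25 to 0.35 rad. Force on the pad about 1.5 N at first, 8 N near full travel, where it meets a hard stop.
- key_top (a point): Middle of the upper face of the key's black pad, 28 (along x) x 46 mm, at the uphill end of the dispenser: x = -49, z = 52 mm at rest, uphill edge 6 mm higher than the inner edge; x = -54, z = 38 mm fully pressed, tilted the other way. A second fingertip as low as the one pressing the pad (z 38 to 42 mm) is then 4 to 10 mm above the ramp at x = 40, low enough to stop the canister.
- spare_canister: Bystander: a like canister standing upright beside the dispenser, 36 mm diameter, 64 mm high. Origin at its underside centre.
- basting_cup: Bystander: stainless cup 64 mm across, 60 mm high, beside the ramp. Origin at its underside centre.
- tub: Bystander: empty clear plastic tub 130 x 130 x 75 mm. Origin at its underside centre.
- garlic_roaster: Bystander: terracotta garlic roaster with domed lid, 128 mm across, 110 mm high. Origin at its underside centre.
- tongs: Bystander: steel tongs with yellow silicone tips, 250 mm long, 16 mm high, lying along its own x. Origin at its underside centre.
- brush: Bystander: basting brush lying along its own x, about 200 mm long. Origin near its middle, at its underside.
Things that resemble listed ones, but are neither listed nor needed, are in the scene too. What is shaped like the canister but red is not meant. Of the things that look like the dispenser, take the one that is farthest to the robot's right at the start.

How it is judged:
On the way, in this order (a step that is already met when the one before it is completed fails the run):
1. a finger presses the key while the canister still lies in its cradle (value of joint key above 0.05 rad and contact force between the fingers and key above 0.3 N and x of canister in the frame of dispenser below 0.009 m).
2. the canister is out of its cradle, stopped on the ramp by a finger, with the key held down (x of canister in the frame of dispenser between 0.0115 and 0.1 m and contact force between the fingers and canister above 0.03 N and value of joint key above 0.3 rad), for 0.2 s.
At the end, for the whole second after the job is handed in: The key is held down by a finger (at least 0.30 rad of its 0.50 rad, over 0.5 N); the canister is at rest (under 20 mm/s) on the ramp, its centre 11.5 to 100 mm downhill of the dispenser's origin and within 12 mm of the middle of the lane, and leans on a finger with more than 0.03 N (all of step 2 and contact force between the fingers and key above 0.5 N and y of canister in the frame of dispenser between -0.012 and 0.012 m and z of canister in the frame of dispenser between 0.035 and 0.068 m and linear speed of canister below 0.02 m/s); the arm keeps its last pose, push and grip.
It fails at once if the canister is touched while the key is not pressed (contact force between the fingers and canister above 0.3 N and value of joint key below 0.04 rad).
It fails at once if the canister rolls off the end of the ramp or leaves it (x of canister in the frame of dispenser above 0.125 m or z of canister in the frame of dispenser below 0.03 m).
It fails at once if the canister is lifted off the ramp (centre more than 75 mm above the dispenser's underside) (z of canister in the frame of dispenser above 0.075 m).
It fails at once if the canister is pinched or knocked hard (over 12 N from the fingers) (contact force between the fingers and canister above 12 N).
It fails at once if a bystander is moved by more than 20 mm (distance of any of spare_canister, basting_cup, tub, garlic_roaster, tongs, brush from where it was at the start of the episode above 0.02 m).
It also fails if it takes over 29 s, if anything falls off the work surface, if the arm or the gripper's body presses on something with over 40 N, if the wrist force passes 120 N, or if a joint passes its speed limit or range.

## Robot

A 6-joint arm with a two-finger parallel gripper is mounted at the origin on the work surface. World frame = base frame: x ahead of the robot, y to its left, z up, the work surface at z = 0. Lengths are in m, angles in rad, forces in N, time in s.
With the tool pointing down it reaches from about 0.35 to 0.775 m from the base axis. Payload 5.5 kg.
Tool frame: the origin (TCP) lies at the very end of the fingers, on their centre line; the grasp point (between the pads) lies 19 mm behind it; z points along the fingers, y is the direction in which the jaws open and shut (so a half turn about z gives the same grasp; the last joint's range is limited). The gripper opens to 85 mm and grips with 20 to 120 N. Pads are 22 mm wide; open, the fingers measure 114 mm over their backs; the gripper's body (76 mm by 85 mm) begins 54 mm behind the grasp point. The pads swing forward as they close: fully open they stand 13 mm farther back than shut.
Start: joints at [1.146, 0.313, 0.046, 1.304, 0, 1.431], TCP at [0.162, 0.552, 0.21] pointing down, gripper open.
Joint ranges: [-2.76, 2.76], [-0.86, 1.69], [-1.03, 1.26], [-2.2, 2.34], [-1.47, 1.5], [-3.14, 3.14]. Speed limits (rad/s): [2.57, 2.57, 3.14, 3.14, 3.14, 3.14].

## Interface

Orientations are given as a unit quaternion [w, x, y, z].
In Python, from workcell import env gives the robot as it stands. The module is installed in compiled form; this text tells all that it offers.
- The arm moves only by the shell command python3 -m pendant 'ROWS' [FORCE]. ROWS is JSON, a list of rows, each an object with "fingers": the finger opening in mm, from 0 to 85.4; "delta_pos": the shift along the tool's x, y, z in mm, a list of three; "angular": the turn, a rotation vector about the tool's x, y, z in rad, a list of three. In form: [{"fingers": fingers, "delta_pos": [x, y, z], "angular": [ax, ay, az]}, ...]. A call has 1 to 12 rows; each row shifts and turns the commanded pose from where the row before left it, along the tool's axes as they then stand; what a row does not reach is not made up. A row lasts 1/10 s, in which the tool goes at most 50 mm and 8.59 degrees, less where a joint would pass 70% of its speed; a pose out of reach is approached as far as the arm can. A call is refused whole if a number of a shift passes 50 or a number of a turn 0.15, either way. A call with a gripper value outside its range is refused whole. The fingers move at their own pace and stop on an object; FORCE is the grip in N (left out, the last holds). Time passes only in rows, so rows that do not move let the fingers close. It gives the time, the measured TCP pose, the force and the opening at its end, in the units of the state.
- env.get_state(): the state, without advancing time (a new reading comes with each control period).
- env.read_camera(name): name is "scene" or "side" or "wrist"; returns the picture (480x640x3 uint8, blue, green, red); there is no depth.
- env.camera_params(name): a dict with "fx", "fy", "cx", "cy" (pixels), "view" (4x4, takes a point from world to camera coordinates). Camera axes: x right, y up, looking along -z (the intrinsics and any distortion apply to the point x, -y, -z); pixel columns grow to the right and rows downward; lengths in m; the calibration is good to about 2 mm. A picture is of the moment at which its call begins: read the wrist's pose just before it. camera_params takes no time and is no camera call; for the wrist camera it gives the pose at the moment of the call.
- env.hand_in(): hands the job in, once; it reports no verdict.
The state is a dict: "clock": time; "joint_pos": joint angles; "qvel": joint speeds; "tau": joint torques, N m; "tcp_pos": TCP position; "orientation": TCP orientation; "wrist_force": force on the tool from outside, world axes, zero at the start; "ft_torque": the same for the moment, N m; "finger_gap": finger opening in m.
Only numpy, scipy, OpenCV 4.12 (cv2) and the standard library are available. Lean on these libraries where they do the work, as an engineer would, in place of code of your own. Each camera call takes 0.05 s, during which the arm holds its last target. There are 200 camera calls.

## Working session

There is one attempt and no reset: what is moved stays moved. The work goes in short steps, Python scripts to look and compute and a shell command to move; the robot and the scene stay as the last step left them, time stands still between calls to the robot, and variables do not carry over. Pictures are saved under pics/ and viewed, about 8 in all and at most 12, crops included, and the job is handed in when it is done.

```bash
mkdir -p pics; python3 - <<'E'
from workcell import env
import cv2,numpy as np
for n in("scene","side"):
    im=env.read_camera(n);cv2.imwrite(f"pics/{n}0.png",im)
    p=env.camera_params(n);print(n,{k:(np.round(v,4).tolist() if not np.isscalar(v) else v) for k,v in p.items()})
s=env.get_state();print(s)
E
```

```text
scene {'fx': 496.54254707616013, 'fy': 496.54254707616013, 'cx': 318.36020521165267, 'cy': 237.50610276632239, 'view': [[-0.1003, 0.9949, 0.0038, 0.07], [-0.8081, -0.0837, 0.583, 0.3946], [0.5804, 0.0554, 0.8124, -1.6221], [0.0, 0.0, 0.0, 1.0]]}
side {'fx': 470.1847514633925, 'fy': 470.1847514633925, 'cx': 312.4304313331056, 'cy': 242.94792163700606, 'view': [[0.8271, -0.5618, 0.0171, -0.4142], [0.3747, 0.5738, 0.7282, -0.2425], [-0.4189, -0.596, 0.6851, -0.8376], [0.0, 0.0, 0.0, 1.0]]}
{'clock': 0.1, 'joint_pos': array([ 1.14642566e+00,  3.13941483e-01,  4.51123114e-02,  1.30360450e+00,
       -1.48803680e-05,  1.43123712e+00]), 'qvel': array([ 0.00092598, -0.00025465,  0.00293717,  0.00155415, -0.0001995 ,
       -0.00029252]), 'tau': array([ 3.23704669e-03, -4.81725955e+01,  2.99243796e+01,  1.27347931e-02,
       -6.69764131e-05, -3.48278590e-06]), 'tcp_pos': array([0.16135201, 0.55139391, 0.20889693]), 'orientation': array([-2.20643915e-04,  1.41924847e-01,  9.89877097e-01, -7.88413632e-04]), 'wrist_force': array([-0.02723158,  0.15442055,  0.69042321]), 'ft_torque': array([ 0.00638381,  0.0300182 , -0.01159817]), 'finger_gap': 0.08549167335302334}
```

View pics/scene0.png

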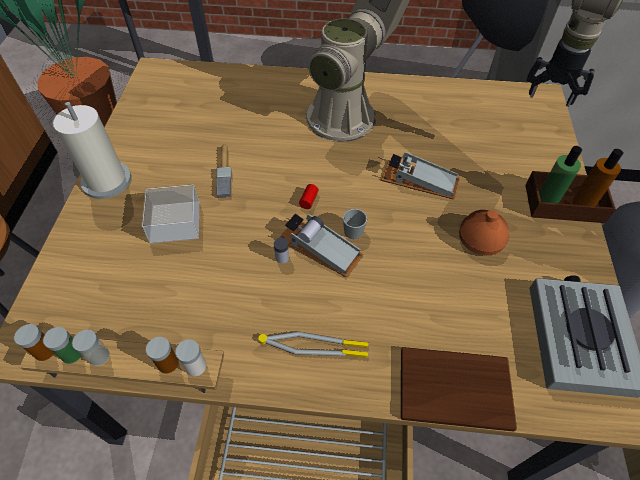

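View pics/side0.png

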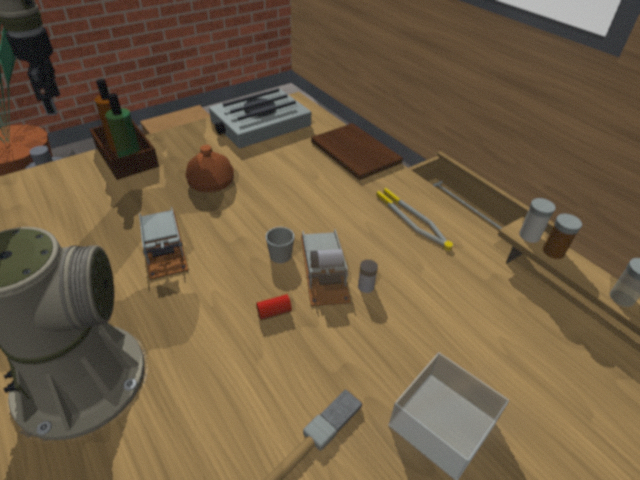

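Two dispenser look-alikes appear in the scene view: A at (325,245) and B at (425,175). Image-right is the robot's +y (left), so A is farthest to the robot's right, and it also holds the aluminium canister. The red cylinder at (309,196) is a decoy. I'll confirm with one enlarged crop.

```bash
cat > h.py <<'E'
import numpy as np,cv2
from workcell import env
def ray(n,u,v,p=None):
    p=p or env.camera_params(n);V=np.array(p["view"]);R=V[:3,:3];c=-R.T@V[:3,3]
    return c,R.T@np.array([(u-p["cx"])/p["fx"],-(v-p["cy"])/p["fy"],-1])
def onz(n,u,v,z,p=None):
    c,d=ray(n,u,v,p);return c+d*(z-c[2])/d[2]
def proj(n,P,p=None):
    p=p or env.camera_params(n);V=np.array(p["view"]);q=V[:3,:3]@P+V[:3,3]
    return np.array([p["cx"]+p["fx"]*q[0]/-q[2],p["cy"]-p["fy"]*q[1]/-q[2]])
E
python3 - <<'E'
import cv2,numpy as np
a=cv2.imread("pics/scene0.png")[190:290,260:380];b=cv2.imread("pics/side0.png")[215:315,260:390]
a=cv2.resize(a,None,fx=6,fy=6,interpolation=cv2.INTER_CUBIC)[:600,:720]
cv2.imwrite("pics/c1.png",a)
b=cv2.resize(b,None,fx=6,fy=6,interpolation=cv2.INTER_CUBIC)
cv2.imwrite("pics/c2.png",b)
E
```

```text
(no output)
```

View pics/c1.png

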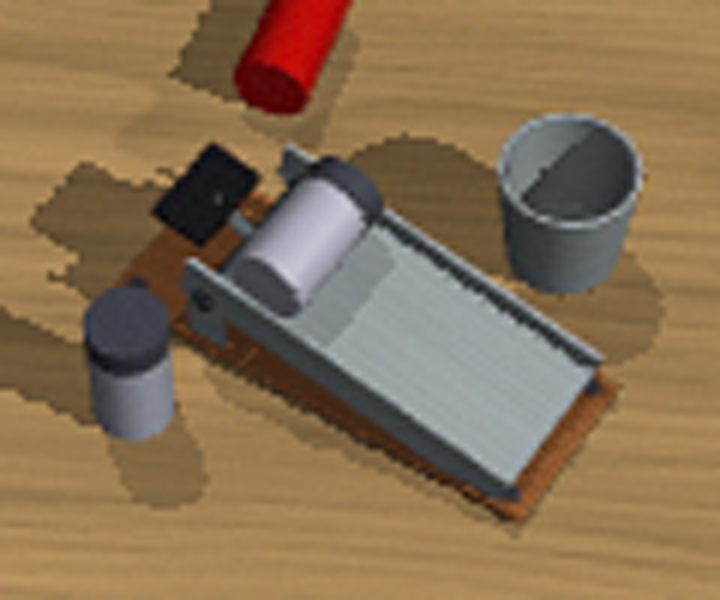

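View pics/c2.png

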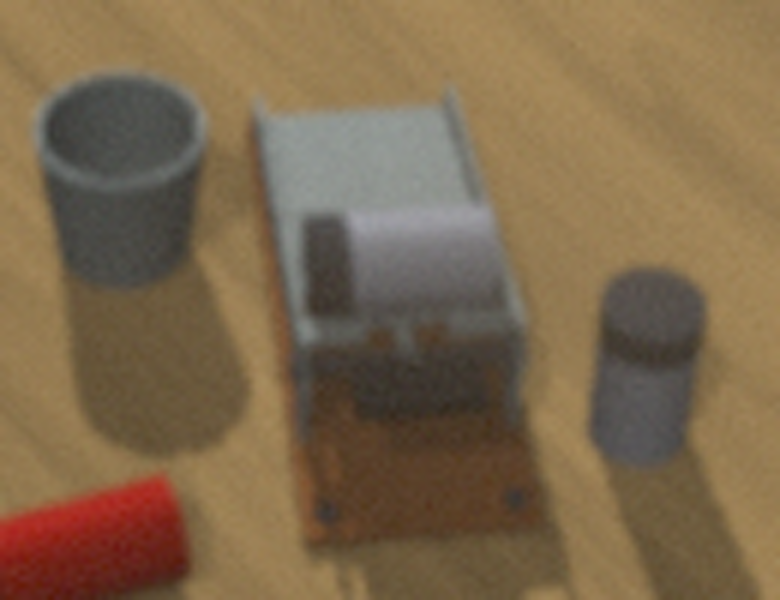

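The crop confirms dispenser A: black key pad at crop (207,195), aluminium canister in the cradle, cup to the right, spare canister to the left. Now the measurements.

```bash
python3 - <<'E'
from h import *
f=lambda U,V:((U+.5)/6-.5+260,(V+.5)/6-.5+190)
g=lambda U,V:((U+.5)/6-.5+260,(V+.5)/6-.5+215)
r=lambda a:np.round(a*1000,1)
D1=onz("scene",*f(515,520),.003);D2=onz("scene",*f(618,388),.006)
U1=onz("side",*g(308,545),.003);U2=onz("side",*g(548,525),.003)
print("down corners",r(D1),r(D2),"up (y+,y-)",r(U1),r(U2))
print("w",r(np.linalg.norm(D1-D2)),r(np.linalg.norm(U1-U2)),"L",r(np.linalg.norm((D1+D2-U1-U2)/2)))
# key pad centre and canister top ridge
K=onz("scene",*f(207,195),.052);print("key",r(K))
ex=(D1+D2)/2-(U1+U2)/2;ex[2]=0;ex/=np.linalg.norm(ex)
a=np.arctan2(ex[1],ex[0]);print("yaw",np.degrees(a))
e2=D2-D1;print("yaw from down edge",np.degrees(np.arctan2(-e2[0],e2[1])), "up",np.degrees(np.arctan2(-(U1-U2)[0],(U1-U2)[1])))
o=((D1+D2)/2-ex*.140+(U1+U2)/2+ex*.076)/2;print("origin",r(o),"from key",r(K+ex*.049))
# rail ends: top at z about 42-.21*130+9
A=onz("scene",*f(600,362),.0237);B=onz("scene",*f(515,490),.0200)
print("rail ends",r(A),r(B))
s=env.get_state();ty=np.array([.281,.96]);print(np.degrees(np.arctan2(.96,.281)))
E
```

```text
down corners [606.3  60.    3. ] [536.5 100.1   6. ] up (y+,y-) [436.3 -89.4   3. ] [ 510.3 -127.7    3. ]
w 80.6 83.4 L 212.6
key [484.5 -85.7  52. ]
yaw 62.53217070216675
yaw from down edge 60.13182881466542 up 62.68714984345885
origin [507.6 -42.6   3.8] from key [507.1 -42.3  52. ]
rail ends [535.7  91.   23.7] [602.   58.9  20. ]
73.68480675703293
```

```bash
python3 -m pendant '[{"fingers":85,"delta_pos":[-25,-24,0],"angular":[0,0,0]},{"fingers":85,"delta_pos":[-25,-24,0],"angular":[0,0,0]},{"fingers":85,"delta_pos":[-25,-24,0],"angular":[0,0,0]},{"fingers":85,"delta_pos":[-25,-24,0],"angular":[0,0,0]},{"fingers":85,"delta_pos":[-25,-24,0],"angular":[0,0,0]},{"fingers":85,"delta_pos":[-25,-24,0],"angular":[0,0,0]},{"fingers":85,"delta_pos":[-25,-24,0],"angular":[0,0,0]},{"fingers":85,"delta_pos":[-25,-24,0],"angular":[0,0,0]},{"fingers":85,"delta_pos":[-25,-24,0],"angular":[0,0,0]},{"fingers":85,"delta_pos":[-25,-24,0],"angular":[0,0,0]}]'; python3 -m pendant '[{"fingers":85,"delta_pos":[-25,-24,0],"angular":[0,0,0]},{"fingers":85,"delta_pos":[-25,-24,0],"angular":[0,0,0]},{"fingers":85,"delta_pos":[-25,-24,0],"angular":[0,0,0]},{"fingers":85,"delta_pos":[-25,-24,0],"angular":[0,0,0]},{"fingers":85,"delta_pos":[-25,-24,0],"angular":[0,0,0]},{"fingers":85,"delta_pos":[-25,-24,0],"angular":[0,0,0]},{"fingers":85,"delta_pos":[-25,-24,0],"angular":[0,0,0]},{"fingers":85,"delta_pos":[-25,-24,0],"angular":[0,0,0]},{"fingers":85,"delta_pos":[0,0,0],"angular":[0,0,0.1]},{"fingers":85,"delta_pos":[0,0,0],"angular":[0,0,0.1]},{"fingers":85,"delta_pos":[0,0,0],"angular":[0,0,0]}]'
cat > look.py <<'E'
import sys
from h import *
from scipy.spatial.transform import Rotation as Ro
a=np.radians(62.3);O=np.array([.5073,-.0424,0]);E=np.array([[np.cos(a),np.sin(a),0],[-np.sin(a),np.cos(a),0],[0,0,1]])
def st():
    s=env.get_state();q=s["orientation"];R=Ro.from_quat([q[1],q[2],q[3],q[0]]).as_matrix()
    print("t",s["clock"],"tcp",np.round(s["tcp_pos"]*1e3,1),"disp",np.round(E@(s["tcp_pos"]-O)*1e3,1),"tool y yaw",np.round(np.degrees(np.arctan2(R[1,1],R[0,1])),1),"toolz",np.round(R[:,2],3),"F",np.round(s["wrist_force"],2),"gap",s["finger_gap"])
    w=(E.T@np.array([-.004,0,0])+O)-s["tcp_pos"];w[2]=0;print("to m=-4 in tool mm",np.round(R.T@w*1e3,1),"q",np.round(s["joint_pos"],2))
    return s,R
if __name__=="__main__":
    st()
    if len(sys.argv)>1:
        n,f=sys.argv[1:3];p=env.camera_params(n);im=env.read_camera(n);cv2.imwrite(f"pics/{f}.png",im)
        print(n,p["fx"],p["cx"],p["cy"],np.round(p["view"],4).tolist())
        for nm,P in dict(key=[-.049,0,.052],can=[.003,0,.076],end=[.13,0,.0147],railL=[.13,.039,.0237],railR=[.13,-.039,.0237]).items():
            print(nm,np.round(proj(n,E.T@np.array(P)+O,p)))
E
python3 look.py wrist w1
```

```text
clock: 1.1
tcp_pos: [0.3343, 0.2499, 0.2095]
orientation: [-0.0, 0.142, 0.99, -0.0]
wrist_force: [0.3, -0.5, -0.8]
finger_gap: 0.0849
clock: 2.2
tcp_pos: [0.4718, 0.0105, 0.2092]
orientation: [-0.001, 0.241, 0.971, -0.0]
wrist_force: [0.4, -0.5, -0.8]
finger_gap: 0.085
t 2.2 tcp [471.8  10.5 209.2] disp [ 30.3  56.  209.2] tool y yaw 62.2 toolz [-0.001  0.    -1.   ] F [ 0.37 -0.53 -0.76] gap 0.08504615640879867
to m=-4 in tool mm [-56.1 -34.2  -0.1] q [-0.15  0.12 -0.21  1.25  0.    0.34]
wrist 356.22646318897426 318.0308235976572 237.2980338440505 [[0.4672, 0.8842, 0.0008, -0.2309], [-0.8368, 0.4424, -0.3226, 0.4317], [-0.2856, 0.1501, 0.9465, -0.2476], [0.0, 0.0, 0.0, 1.0]]
key [236. 266.]
can [287. 277.]
end [409. 252.]
railL [415. 220.]
railR [408. 288.]
```

View pics/w1.png

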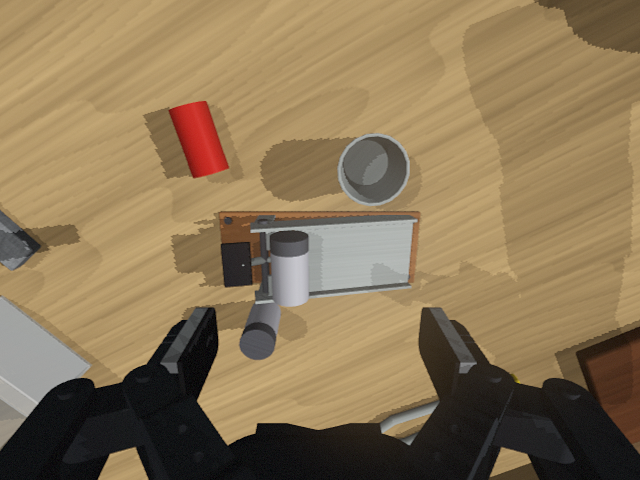

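The wrist view has the key pad at (237,265) against a predicted (236,266), with the rails within 2 px and the base edge level, so the pose is good. Moving over it and descending partway.

```bash
python3 -m pendant '[{"fingers":85,"delta_pos":[-27,-17,0],"angular":[0,0,0]},{"fingers":85,"delta_pos":[-27,-17,0],"angular":[0,0,0]},{"fingers":85,"delta_pos":[0,0,30],"angular":[0,0,0]},{"fingers":85,"delta_pos":[0,0,30],"angular":[0,0,0]},{"fingers":85,"delta_pos":[0,0,30],"angular":[0,0,0]},{"fingers":85,"delta_pos":[0,0,30],"angular":[0,0,0]},{"fingers":85,"delta_pos":[0,0,0],"angular":[0,0,0]},{"fingers":85,"delta_pos":[0,0,0],"angular":[0,0,0]}]'; python3 look.py wrist w2;  python3 - <<'E'
from h import *
im=env.read_camera("side")
b=cv2.resize(im[150:320,220:430],None,fx=3.5,fy=3.5,interpolation=cv2.INTER_CUBIC);cv2.imwrite("pics/s2.png",b)
w=cv2.imread("pics/w2.png");im=env.read_camera("scene");c=cv2.resize(im[150:290,240:400],None,fx=2.5,fy=2.5,interpolation=cv2.INTER_CUBIC)
h=cv2.resize(w,(400,300));b2=cv2.resize(im[170:290,250:400],(400,320),interpolation=cv2.INTER_CUBIC)
s=cv2.imread("pics/s2.png");s=cv2.resize(s,(400,324))
out=np.zeros((600,800,3),np.uint8);out[:300,:400]=h;out[:300,400:]=b2[:300];out[300:600,:400]=s[:300];
cv2.imwrite("pics/m2.png",out)
E
```

```text
clock: 3.05
tcp_pos: [0.5036, -0.044, 0.0899]
orientation: [-0.001, 0.239, 0.971, 0.0]
wrist_force: [-0.2, 0.4, -0.5]
finger_gap: 0.0847
t 3.05 tcp [503.6 -44.   89.9] disp [-3.2  2.5 89.9] tool y yaw 62.3 toolz [-0.001  0.    -1.   ] F [-0.21  0.35 -0.46] gap 0.08468082395732034
to m=-4 in tool mm [-2.5 -0.8 -0. ] q [-0.25  0.25 -0.34  0.98  0.    0.24]
wrist 356.22646318897426 318.0308235976572 237.2980338440505 [[0.4646, 0.8855, 0.0009, -0.1961], [-0.8381, 0.44, -0.3225, 0.4444], [-0.286, 0.1491, 0.9466, -0.1173], [0.0, 0.0, 0.0, 1.0]]
key [242. 264.]
can [327. 281.]
end [503. 243.]
railL [519. 192.]
railR [500. 298.]
```

View pics/m2.png

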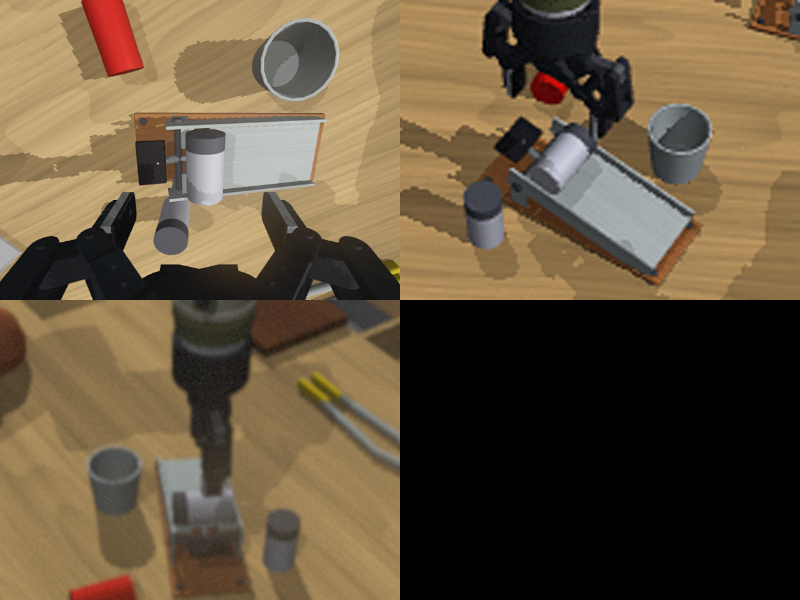

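Wrist panel: key at (150,162) and rails as predicted, with the fingers straddling the canister and aligned to the lane. Descending in stages and watching the force.

```bash
python3 -m pendant '[{"fingers":85,"delta_pos":[0,-1,15],"angular":[0,0,0]},{"fingers":85,"delta_pos":[0,0,13],"angular":[0,0,0]},{"fingers":85,"delta_pos":[0,0,0],"angular":[0,0,0]}]'; python3 -m pendant '[{"fingers":85,"delta_pos":[0,0,5],"angular":[0,0,0]},{"fingers":85,"delta_pos":[0,0,5],"angular":[0,0,0]},{"fingers":85,"delta_pos":[0,0,0],"angular":[0,0,0]}]';python3 look.py
```

```text
clock: 3.5
tcp_pos: [0.5034, -0.0452, 0.0618]
orientation: [-0.0, 0.24, 0.971, 0.0]
wrist_force: [-1.0, -0.2, 0.3]
finger_gap: 0.0848
clock: 3.8
tcp_pos: [0.5036, -0.0453, 0.0517]
orientation: [0.0, 0.24, 0.971, 0.0]
wrist_force: [-0.3, 0.8, 0.2]
finger_gap: 0.0851
t 3.8 tcp [503.6 -45.3  51.7] disp [-4.3  2.  51.7] tool y yaw 62.2 toolz [ 0.  0. -1.] F [-0.28  0.83  0.16] gap 0.08506333563481489
to m=-4 in tool mm [-2.   0.3  0. ] q [-0.25  0.29 -0.4   0.88  0.    0.24]
```

No contact yet, so the tips do sit above the TCP when open.

```bash
python3 -m pendant '[{"fingers":85,"delta_pos":[0,0,5],"angular":[0,0,0]},{"fingers":85,"delta_pos":[0,0,0],"angular":[0,0,0]}]'; python3 -m pendant '[{"fingers":85,"delta_pos":[0,0,4],"angular":[0,0,0]},{"fingers":85,"delta_pos":[0,0,0],"angular":[0,0,0]}]'; python3 -m pendant '[{"fingers":85,"delta_pos":[0,0,3],"angular":[0,0,0]},{"fingers":85,"delta_pos":[0,0,0],"angular":[0,0,0]}]';python3 - <<'E'
from h import *
w=env.read_camera("wrist");sc=env.read_camera("scene");sd=env.read_camera("side")
out=np.zeros((600,800,3),np.uint8);out[:300,:400]=cv2.resize(w,(400,300));out[:300,400:]=cv2.resize(sc[190:280,260:380],(400,300),interpolation=2);out[300:,:400]=cv2.resize(sd[200:320,260:420],(400,300),interpolation=2)
cv2.imwrite("pics/m3.png",out)
E
```

```text
clock: 4.0
tcp_pos: [0.5033, -0.0452, 0.0463]
orientation: [-0.0, 0.24, 0.971, 0.0]
wrist_force: [0.0, 0.9, -0.1]
finger_gap: 0.085
clock: 4.2
tcp_pos: [0.5032, -0.0452, 0.0422]
orientation: [-0.0, 0.24, 0.971, 0.0]
wrist_force: [-0.8, 0.1, -0.5]
finger_gap: 0.0848
clock: 4.4
tcp_pos: [0.5033, -0.0452, 0.0393]
orientation: [-0.0, 0.24, 0.971, 0.0]
wrist_force: [-0.4, 0.5, -0.9]
finger_gap: 0.0851
```

View pics/m3.png

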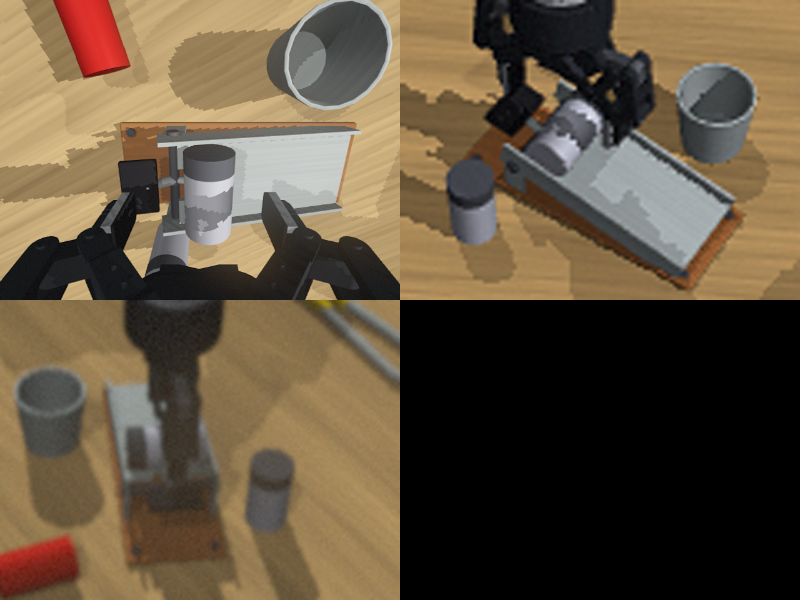

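Wrist panel shows the left tip over the black pad at (135,195) and the right tip over the lane at (285,215). The force is still within noise, so I'm continuing down.

```bash
python3 -m pendant '[{"fingers":85,"delta_pos":[0,0,3],"angular":[0,0,0]},{"fingers":85,"delta_pos":[0,0,0],"angular":[0,0,0]}]'; python3 -m pendant '[{"fingers":85,"delta_pos":[0,0,3],"angular":[0,0,0]},{"fingers":85,"delta_pos":[0,0,0],"angular":[0,0,0]}]'; python3 -m pendant '[{"fingers":85,"delta_pos":[0,0,3],"angular":[0,0,0]},{"fingers":85,"delta_pos":[0,0,0],"angular":[0,0,0]},{"fingers":85,"delta_pos":[0,0,0],"angular":[0,0,0]}]'
```

```text
clock: 4.75
tcp_pos: [0.5033, -0.0452, 0.0364]
orientation: [-0.0, 0.24, 0.971, 0.0]
wrist_force: [0.1, 0.5, 0.4]
finger_gap: 0.085
clock: 4.95
tcp_pos: [0.5033, -0.0452, 0.0333]
orientation: [-0.0, 0.24, 0.971, 0.0]
wrist_force: [0.4, -0.2, 0.1]
finger_gap: 0.0851
clock: 5.25
tcp_pos: [0.5035, -0.0453, 0.0306]
orientation: [-0.0, 0.24, 0.971, 0.0]
wrist_force: [0.1, 0.0, 0.1]
finger_gap: 0.085
```

I expected contact by now, so I'll look before going lower.

```bash
python3 look.py wrist w4; python3 - <<'E'
from h import *
w=cv2.imread("pics/w4.png");sc=env.read_camera("scene")
out=np.zeros((600,800,3),np.uint8);out[:,:400]=cv2.resize(w[190:430,150:310],(400,600),interpolation=2);out[:300,400:]=cv2.resize(sc[190:280,260:380],(400,300),interpolation=2);out[300:,400:]=cv2.resize(w[150:480,160:600],(400,300),interpolation=2)
cv2.imwrite("pics/m4.png",out)
E
```

```text
t 5.25 tcp [503.5 -45.3  30.6] disp [-4.3  2.  30.6] tool y yaw 62.2 toolz [-0.  0. -1.] F [0.13 0.03 0.13] gap 0.08496882617373039
to m=-4 in tool mm [-2.   0.3 -0. ] q [-0.25  0.31 -0.43  0.83  0.    0.24]
wrist 356.22646318897426 318.0308235976572 237.2980338440505 [[0.4662, 0.8847, 0.0011, -0.1957], [-0.837, 0.4414, -0.3235, 0.4253], [-0.2866, 0.1499, 0.9462, -0.0606], [0.0, 0.0, 0.0, 1.0]]
key [218. 314.]
can [334. 345.]
end [557. 278.]
railL [585. 214.]
railR [552. 347.]
```

View pics/m4.png

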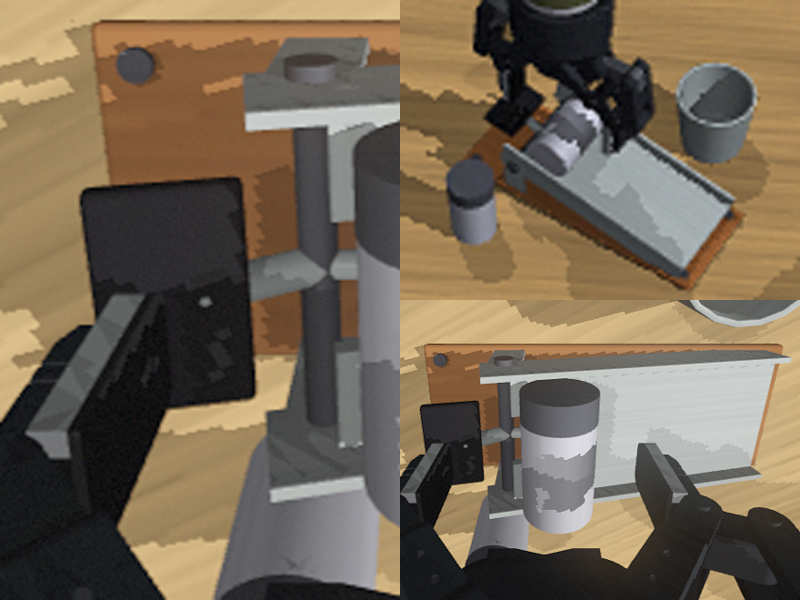

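```bash
python3 - <<'E'
from look import *
s,R=st();p=env.camera_params("wrist");T=s["tcp_pos"]
for d in(0,5,10,13,20,25,30):print(d,[np.round(proj("wrist",T+R@np.array([x,y,-d])/1e3,p)).tolist() for y in(-42.5,42.5) for x in(11,-11)])
print("key centre",proj("wrist",E.T@np.array([-.049,0,.052])+O,p))
E
```

```text
t 5.35 tcp [503.6 -45.3  30.7] disp [-4.3  2.  30.7] tool y yaw 62.2 toolz [ 0.  0. -1.] F [-0.3  -0.25 -0.61] gap 0.08500955238568764
to m=-4 in tool mm [-2.   0.3  0. ] q [-0.25  0.31 -0.43  0.83  0.    0.24]
0 [[231.0, 268.0], [235.0, 307.0], [400.0, 268.0], [397.0, 307.0]]
5 [[229.0, 272.0], [233.0, 312.0], [403.0, 272.0], [399.0, 312.0]]
10 [[227.0, 277.0], [230.0, 317.0], [405.0, 277.0], [402.0, 317.0]]
13 [[225.0, 279.0], [229.0, 320.0], [407.0, 279.0], [403.0, 320.0]]
20 [[221.0, 286.0], [225.0, 328.0], [410.0, 286.0], [406.0, 328.0]]
25 [[218.0, 291.0], [223.0, 335.0], [413.0, 291.0], [409.0, 335.0]]
30 [[215.0, 297.0], [220.0, 341.0], [416.0, 297.0], [412.0, 341.0]]
key centre [218.26824661 313.17058993]
```

```bash
python3 - <<'E'
from look import *
s,R=st();T=s["tcp_pos"]
for d in(0,13,25,39):print(d,[np.round(proj("scene",T+R@np.array([x,y,-d])/1e3),1).tolist() for y in(42.5,57) for x in(11,-11)])
im=env.read_camera("scene")
c=im[180:260,280:380];c=cv2.resize(c,None,fx=7.5,fy=7.5,interpolation=cv2.INTER_CUBIC)
c=cv2.convertScaleAbs(c,alpha=1.8,beta=25)
for d,col in((0,(0,0,255)),(13,(0,255,0)),(39,(255,0,0))):
  for y in(42.5,57):
    for x in(11,-11):
      u=proj("scene",T+R@np.array([x,y,-d])/1e3);cv2.circle(c,tuple(int(k) for k in((u-[280,180]+.5)*7.5)),4,col,1)
cv2.imwrite("pics/m5.png",c)
E
```

```text
t 5.35 tcp [503.6 -45.3  30.7] disp [-4.3  2.  30.7] tool y yaw 62.2 toolz [ 0.  0. -1.] F [-0.3  -0.25 -0.61] gap 0.08500955238568764
to m=-4 in tool mm [-2.   0.3  0. ] q [-0.25  0.31 -0.43  0.83  0.    0.24]
0 [[324.5, 238.4], [319.9, 244.2], [329.1, 240.9], [324.5, 246.7]]
13 [[324.6, 235.5], [319.9, 241.3], [329.3, 238.0], [324.6, 243.8]]
25 [[324.6, 232.8], [319.9, 238.6], [329.4, 235.3], [324.7, 241.1]]
39 [[324.7, 229.5], [320.0, 235.4], [329.5, 232.1], [324.7, 237.9]]
```

View pics/m5.png

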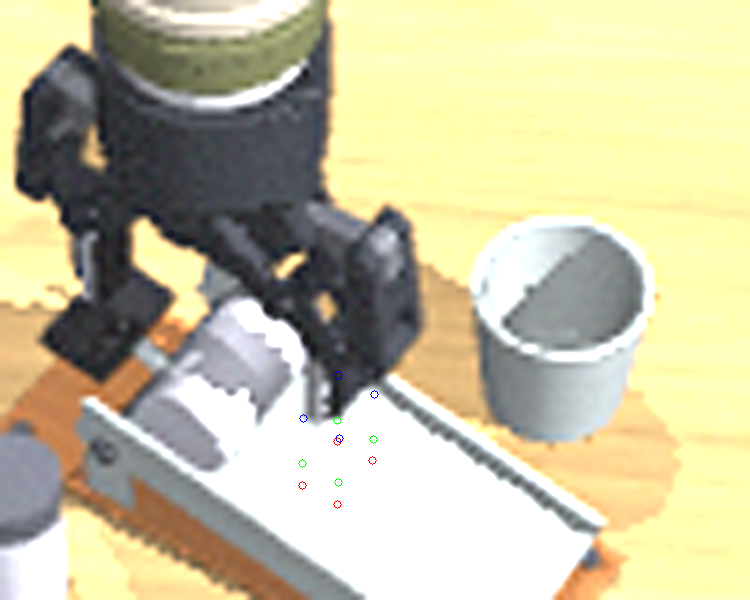

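Both views (wrist and scene) put the open fingertips about 39 mm behind the reported TCP, at z≈70, and the palm stays well clear. That matches the zero force, so I'm continuing down with force checks.

```bash
python3 -m pendant '[{"fingers":85,"delta_pos":[0,0,4],"angular":[0,0,0]},{"fingers":85,"delta_pos":[0,0,4],"angular":[0,0,0]},{"fingers":85,"delta_pos":[0,0,0],"angular":[0,0,0]}]'; python3 -m pendant '[{"fingers":85,"delta_pos":[0,0,4],"angular":[0,0,0]},{"fingers":85,"delta_pos":[0,0,0],"angular":[0,0,0]},{"fingers":85,"delta_pos":[0,0,0],"angular":[0,0,0]}]';python3 -m pendant '[{"fingers":85,"delta_pos":[0,0,3],"angular":[0,0,0]},{"fingers":85,"delta_pos":[0,0,0],"angular":[0,0,0]},{"fingers":85,"delta_pos":[0,0,0],"angular":[0,0,0]}]'; python3 look.py
```

```text
clock: 5.7
tcp_pos: [0.5029, -0.0451, 0.0219]
orientation: [-0.001, 0.24, 0.971, 0.0]
wrist_force: [-0.4, 0.2, -0.2]
finger_gap: 0.085
clock: 6.0
tcp_pos: [0.5034, -0.0452, 0.0185]
orientation: [-0.0, 0.24, 0.971, 0.0]
wrist_force: [-0.3, 0.7, 0.4]
finger_gap: 0.0849
clock: 6.3
tcp_pos: [0.5038, -0.0454, 0.0158]
orientation: [0.0, 0.24, 0.971, 0.0]
wrist_force: [0.5, -0.9, 1.2]
finger_gap: 0.0853
t 6.3 tcp [503.8 -45.4  15.8] disp [-4.3  1.7 15.8] tool y yaw 62.2 toolz [ 0. -0. -1.] F [ 0.5  -0.9   1.17] gap 0.08533423752426698
to m=-4 in tool mm [-1.7  0.3  0. ] q [-0.25  0.33 -0.44  0.8   0.    0.24]
```

```bash
python3 -m pendant '[{"fingers":85,"delta_pos":[0,0,3],"angular":[0,0,0]},{"fingers":85,"delta_pos":[0,0,0],"angular":[0,0,0]},{"fingers":85,"delta_pos":[0,0,0],"angular":[0,0,0]}]'; python3 -m pendant '[{"fingers":85,"delta_pos":[0,0,3],"angular":[0,0,0]},{"fingers":85,"delta_pos":[0,0,0],"angular":[0,0,0]},{"fingers":85,"delta_pos":[0,0,0],"angular":[0,0,0]}]'; python3 look.py wrist w6;python3 - <<'E'
from h import *
w=cv2.imread("pics/w6.png");sc=env.read_camera("scene")
out=np.zeros((600,800,3),np.uint8);out[:,:400]=cv2.resize(w[190:430,150:310],(400,600),interpolation=2);out[:300,400:]=cv2.resize(sc[190:280,260:380],(400,300),interpolation=2);out[300:,400:]=cv2.resize(w[150:480,160:600],(400,300),interpolation=2)
cv2.imwrite("pics/m6.png",out)
E
```

```text
clock: 6.6
tcp_pos: [0.5037, -0.0455, 0.0127]
orientation: [0.0, 0.24, 0.971, -0.0]
wrist_force: [-1.3, -0.9, 2.4]
finger_gap: 0.0855
clock: 6.9
tcp_pos: [0.5036, -0.0456, 0.0097]
orientation: [0.0, 0.24, 0.971, -0.0]
wrist_force: [-1.2, -3.2, 3.8]
finger_gap: 0.0846
t 6.9 tcp [503.6 -45.6   9.7] disp [-4.6  1.8  9.7] tool y yaw 62.2 toolz [ 0.    -0.001 -1.   ] F [-1.17 -3.21  3.76] gap 0.08455722848308807
to m=-4 in tool mm [-1.8  0.6  0. ] q [-0.25  0.34 -0.45  0.78 -0.    0.24]
wrist 356.22646318897426 318.0308235976572 237.2980338440505 [[0.4664, 0.8846, 0.0006, -0.1955], [-0.8368, 0.4414, -0.324, 0.4187], [-0.2869, 0.1506, 0.946, -0.0407], [0.0, 0.0, 0.0, 1.0]]
key [205. 340.]
can [338. 382.]
end [584. 295.]
railL [620. 226.]
railR [578. 371.]
```

View pics/m6.png

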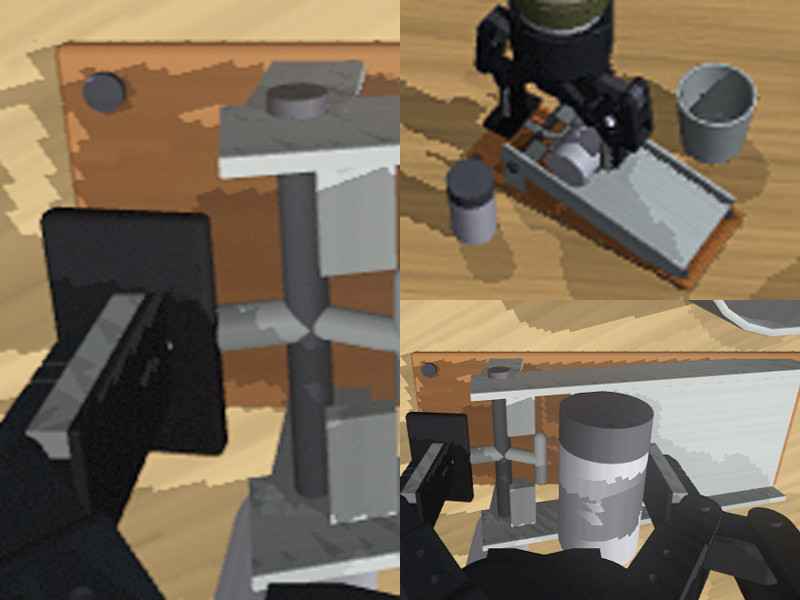

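The wrist and scene panels show the canister out of its cradle at lower-right panel (605,470), resting against the downhill finger, with the key partly down. Now I'll press the key deeper.

```bash
python3 -m pendant '[{"fingers":85,"delta_pos":[0,0,1],"angular":[0,0,0]},{"fingers":85,"delta_pos":[0,0,1],"angular":[0,0,0]},{"fingers":85,"delta_pos":[0,0,0],"angular":[0,0,0]},{"fingers":85,"delta_pos":[0,0,0],"angular":[0,0,0]}]'; python3 -m pendant '[{"fingers":85,"delta_pos":[0,0,1],"angular":[0,0,0]},{"fingers":85,"delta_pos":[0,0,1],"angular":[0,0,0]},{"fingers":85,"delta_pos":[0,0,0],"angular":[0,0,0]},{"fingers":85,"delta_pos":[0,0,0],"angular":[0,0,0]},{"fingers":85,"delta_pos":[0,0,0],"angular":[0,0,0]}]'; python3 look.py
```

```text
clock: 7.4
tcp_pos: [0.5035, -0.0456, 0.0077]
orientation: [0.0, 0.24, 0.971, -0.0]
wrist_force: [-2.2, -4.8, 4.2]
finger_gap: 0.0852
clock: 7.9
tcp_pos: [0.5034, -0.0457, 0.0057]
orientation: [-0.0, 0.24, 0.971, -0.0]
wrist_force: [-2.5, -6.5, 5.2]
finger_gap: 0.0849
t 7.9 tcp [503.4 -45.7   5.7] disp [-4.8  1.9  5.7] tool y yaw 62.2 toolz [-0.    -0.001 -1.   ] F [-2.49 -6.51  5.22] gap 0.0849327052918153
to m=-4 in tool mm [-1.9  0.8 -0. ] q [-0.25  0.34 -0.46  0.77 -0.    0.24]
```

```bash
python3 -m pendant '[{"fingers":85,"delta_pos":[0,0,1],"angular":[0,0,0]},{"fingers":85,"delta_pos":[0,0,1],"angular":[0,0,0]},{"fingers":85,"delta_pos":[0,0,0],"angular":[0,0,0]},{"fingers":85,"delta_pos":[0,0,0],"angular":[0,0,0]},{"fingers":85,"delta_pos":[0,0,0],"angular":[0,0,0]}]'; python3 look.py; python3 - <<'E'
from look import *
p=env.camera_params("wrist");w=env.read_camera("wrist");cv2.imwrite("pics/w7.png",w)
x0,y0,k=140,180,3
c=cv2.resize(w[y0:y0+200,x0:x0+200],None,fx=k,fy=k,interpolation=cv2.INTER_CUBIC);c=cv2.convertScaleAbs(c,alpha=1.6,beta=20)
for th,col in((.2,(0,255,255)),(.3,(0,0,255)),(.4,(0,255,0)),(.5,(255,0,0))):
    C,S=np.cos(th),np.sin(th)
    q=[]
    for dx,dy in((-13.7,23),(13.7,23),(13.7,-23),(-13.7,-23)):
        X,Z=-25+dx,16-dx*.219
        P=np.array([-24+C*X-S*Z,dy,36+S*X+C*Z])/1e3
        u=proj("wrist",E.T@P+O,p);q.append((u-[x0,y0]+.5)*k)
    cv2.polylines(c,[np.int32(q)],True,col,1)
out=np.zeros((600,800,3),np.uint8);out[:,:600]=c[:600]
sc=env.read_camera("scene");out[:200,600:]=cv2.resize(sc[195:285,275:365],(200,200),interpolation=2);out[200:350,600:]=cv2.resize(w,(200,150))
cv2.imwrite("pics/m7.png",out)
E
```

```text
clock: 8.4
tcp_pos: [0.5034, -0.046, 0.0047]
orientation: [0.0, 0.24, 0.971, -0.001]
wrist_force: [-4.0, -4.8, 12.4]
finger_gap: 0.0847
t 8.4 tcp [503.4 -46.    4.7] disp [-5.   1.8  4.7] tool y yaw 62.2 toolz [ 0.    -0.002 -1.   ] F [-4.   -4.78 12.42] gap 0.08468274600791394
to m=-4 in tool mm [-1.8  1.  -0. ] q [-0.25  0.34 -0.46  0.77 -0.    0.24]
```

View pics/m7.png

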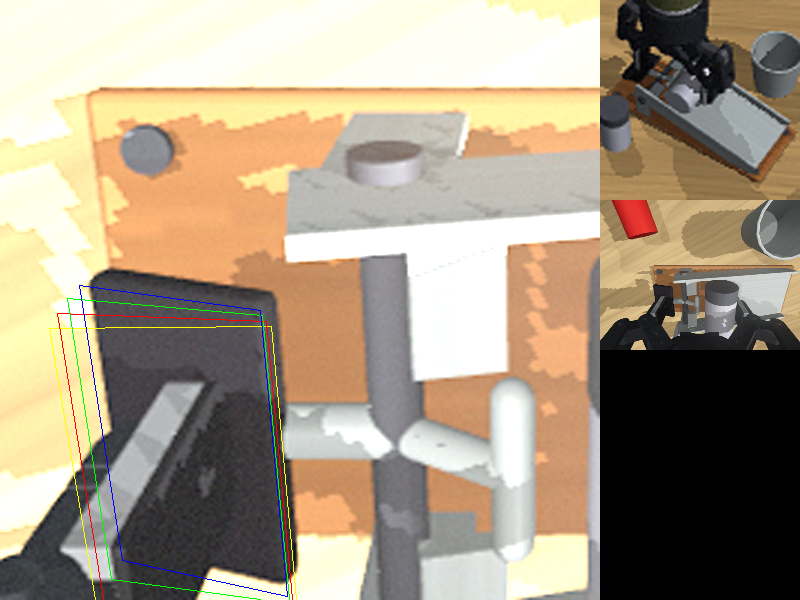

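The pad outline slope matches the 0.5 rad overlay, the force jumped to 12 N (hard stop), the canister stands clear of the bar, and it rests against the downhill finger. I'll ease off slightly, check it is at rest, then hand in.

```bash
python3 -m pendant '[{"fingers":85,"delta_pos":[0,0,-0.6],"angular":[0,0,0]},{"fingers":85,"delta_pos":[0,0,0],"angular":[0,0,0]},{"fingers":85,"delta_pos":[0,0,0],"angular":[0,0,0]},{"fingers":85,"delta_pos":[0,0,0],"angular":[0,0,0]},{"fingers":85,"delta_pos":[0,0,0],"angular":[0,0,0]}]'; python3 - <<'E'
from look import *
a=env.read_camera("wrist")
for _ in range(9):b=env.read_camera("wrist")
r=np.s_[200:480,200:480]
d=cv2.absdiff(a[r],b[r]).max(2);print("changed px over 0.45s",(d>40).sum(),"vs w7",(cv2.absdiff(cv2.imread("pics/w7.png")[r],b[r]).max(2)>40).sum());st()
# canister white body / cap columns in the wrist view -> x at centre height via its left/right edges
g=b[330:345,280:440].astype(int).mean((0,2));cv2.imwrite("pics/w8.png",b);print(np.round(g[::5]).astype(int))
E
```

```text
clock: 9.0
tcp_pos: [0.5034, -0.0459, 0.0049]
orientation: [0.0, 0.24, 0.971, -0.001]
wrist_force: [-3.0, -5.0, 10.5]
finger_gap: 0.085
changed px over 0.45s 0 vs w7 92
t 9.5 tcp [503.4 -45.9   4.9] disp [-4.9  1.8  4.9] tool y yaw 62.2 toolz [-0.    -0.001 -1.   ] F [-3.23 -4.59  9.93] gap 0.08512787976043477
to m=-4 in tool mm [-1.8  0.9 -0. ] q [-0.25  0.34 -0.46  0.77 -0.    0.24]
[ 76 103 108 109 106 118 145 126  87  89  85  86 119 131 139 142 144 142
 141 144 145 146 148 149 155 161 167 174 183 197 211 185]
```

View pics/w8.png

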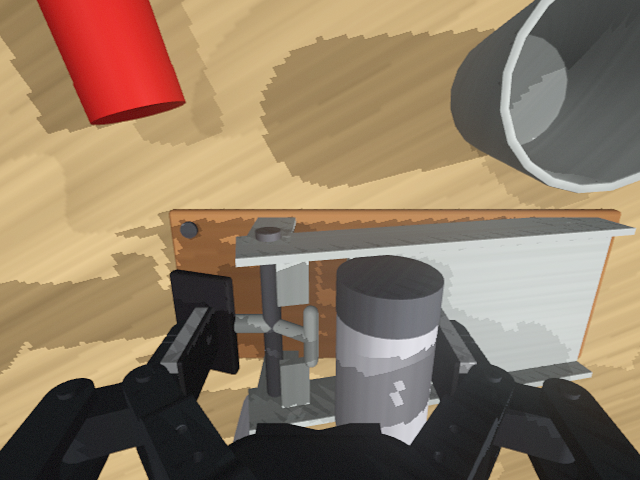

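The canister spans columns 337 to 443 and touches the finger at about (440,340). Nothing changed over 0.45 s, and the key is down with about 10 N on it. Handing in.

```bash
python3 -c "
from workcell import env
env.hand_in()"
```

```text
the job is handed in; nothing more can be done
```

I pressed the key of the right-hand dispenser with the uphill fingertip. The canister popped out of its cradle, and I trapped it on the ramp with the downhill finger. I handed in at about 9.5 s while still holding; `hand_in` gives no verdict.

**Last checks:**
- **Key:** The pad's tilt in the wrist picture matched a key angle of about 0.5 rad. The upward wrist force rose to about 12 N, which I took as the hard stop. It was about 10 N after I eased off slightly.
- **Canister:** It is past the cradle with its edge at the downhill finger, which puts its centre at about x = 19 mm. No pixels changed over 0.45 s, so it is at rest. I estimated its position from the finger's position and did not measure it separately.
- **Contact:** The force between finger and canister was not measured. I inferred it from the slope and the picture.
- **Bystanders:** I planned the approach to clear them and saw no contact. I did not re-measure their positions.

**Disagreements:**
- With the gripper open, the fingertips sat about 39 mm behind the reported TCP, not the roughly 13 mm I expected. Two camera views and the contact height agreed, so I went by force.
- There was about 6 N of sideways force on the tool, pointing uphill. I took it to be the key pad dragging on the fingertip.
- In the first wrist views the canister appeared about 8 to 14 px across the lane from where I predicted. I judged this to be within the 12 mm allowed and did not measure it further.

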